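# Lock the banding wheel with its hidden-hole pin

### The arm

A 6-joint arm with a two-finger parallel gripper is mounted at the origin on a cart in front of the work surface, level with it; the furniture and walls round the work are solid. World frame = base frame: x ahead of the robot, y to its left, z up, the work surface at z = 0. Lengths are in mm, angles in rad, forces in N, time in s.
With the tool pointing down it reaches from about 275 to 750 mm from the base axis. Payload 10.2 kg.
Tool frame: the origin (TCP) lies at the very end of the fingers, on their centre line; the grasp point (between the pads) lies 19 mm behind it; z points along the fingers, y is the direction in which the jaws open and shut (so a half turn about z gives the same grasp; the last joint's range is limited). The gripper opens to 85 mm and grips with 20 to 120 N. Pads are 22 mm wide; open, the fingers measure 114 mm over their backs; the gripper's body (76 mm by 85 mm) begins 54 mm behind the grasp point. The pads swing forward as they close: fully open they stand 13 mm farther back than shut.
Start: joints at [0.894, 0.313, 1.498, -0, 1.331, -0.223], TCP at [230.165, 471.864, 231.294] pointing down, gripper open.
Joint ranges: [-2.94, 2.94], [-0.97, 2.17], [0.19, 2.56], [-1.23, 4.37], [0.02, 3.11], [-2.88, 2.88]. Speed limits (rad/s): [2.39, 2.39, 3.01, 3.14, 3.14, 3.14].

### API

Orientations are given as a unit quaternion [w, x, y, z].
In Python, from cell import bot gives the robot as it stands.
- The arm moves only by the tool jog_arm, never from a script. Its argument "rows" is a list that holds one entry, the list of rows, each a list of 6 numbers: the shift along the world's x, y, z in mm, then the turn, a rotation vector about the world's x, y, z in rad. A call has 1 to 8 rows; each row is the pose to reach, as a shift and turn from the pose commanded when the call began; what a row does not reach only later rows make up. A row lasts 1/12 s, in which the tool goes at most 41.7 mm and 7.16 degrees, less where a joint would pass 70% of its speed; a pose out of reach is approached as far as the arm can. A call with a gripper value outside its range is refused whole. "jaw" is the closure, from -1 (fully open) to 1 (shut), set as the call begins (left out, the last holds). The fingers move at their own pace and stop on an object; "force" is the grip in N (left out, the last holds). Time passes only in rows, so rows that repeat a pose let the fingers close. It gives the time, the measured TCP pose, the force and the opening at its end, in the units of the state.
- bot.get_obs(): the state, without advancing time (a new reading comes with each control period).
- bot.read_camera(name): name is "scene" or "top"; returns a dict with "img" (480x640x3 uint8, red, green, blue), "range_z" (480x640 float32, mm along the optical axis (not along the pixel's ray), 0 where there is no reading), "intrinsics" (3x3 intrinsics, pixels), "k1" (the pictures are not rectified: a ray, as slopes to the right and down, at radius r is drawn at 1 + k1 r^2 times it, then the intrinsics apply), "R" (3x3) and "t" (3): a world point X has camera coordinates R X + t. Camera axes: x right, y down, z forward; pixel columns grow to the right and rows downward; lengths in mm; the calibration is good to about 2 mm. A picture is of the moment at which its call begins.
- bot.finish_job(): hands the job in, once; it reports no verdict.
The state is a dict: "time_s": time; "qpos": joint angles; "dq": joint speeds; "joint_torque": joint torques, N m; "position": TCP position; "tcp_rot": TCP orientation; "contact_force": force on the tool from outside, world axes, zero at the start; "moment": the same for the moment, N m; "gripper_width": finger opening in mm.
Only numpy, scipy, OpenCV 4.12 (cv2) and the standard library are available. Lean on these libraries where they do the work, as an engineer would, in place of code of your own. Each camera call takes 0.05 s, during which the arm holds its last target.

### The job

Lock the decorator's banding wheel: draw the steel locking pin out of its wooden block, put it upright down through the slot in the stand's cover, feel along the slot with light pressure for the hole hidden in the index plate below, and let the pin go fully home so that its collar lies flat on the cover, then let go. Feel gently - never lean on the stand or force the pin sideways with more than about 40 N - and leave the saucer on the wheel, the other crockery, bottle and pencil where they are.

Things in the scene. Friction and masses are not known exactly. Their poses are not given: they have to be found in the camera images.
- stand: Fixed grey metal stand of a banding wheel, 0.23 m long (x), 0.18 m wide (y). Origin on the bench right under the slot's centre; x points from the slot to the wheel, z up. In front a bare steel cover plate, 174 mm (y) by 84 mm (x), 8 mm thick, top at z = 60 mm. Behind it the wheel, firmly braked: it cannot be turned.
- slot (a point): Centre of the slot in the cover, at the cover's top face (60 mm above the bench). The slot is 11 mm wide (x) and 61 mm long (y, straight along the stand's y axis), with a 1.5 mm chamfer. Axes as the stand's: y along the slot, x towards the wheel, z up.
- index_plate (a point): Point on top of the wheel's level steel index plate right under the slot's centre, 26 mm below the cover's top. The plate has one through hole, 10 mm wide along the slot, 15 mm across it, with a 1.5 mm chamfer, its centre up to 20 mm either way along y from this point, different each time: it is hidden under the cover, not measured, and must be felt for. Axes as the stand's.
- pin_grip (a point): Centre of the grip of the loose steel locking pin (about 80 g, 91 mm tall). Grip: flat-sided upright bar, 26 mm along x, 14 mm along y (pinch across y), 44 mm tall; z up along the pin. From 22 to 27 mm under this point a round collar, 22 mm diameter; below it a round shank, 8 mm diameter, 42 mm long, its last 3 mm tapered to 5 mm. It starts upright, collar on its block.
- pin_tip (a point): Tip of the locking pin, at the shank's lower end on the pin's axis, 69 mm below the grip's centre; z up along the pin. When the pin is home the tip is 42 mm below the cover's top (16 mm deep in the hidden hole).
- pin_block: Fixed wooden block 64 x 64 x 50 mm that holds the pin in a 10 mm hole in its middle; origin at the centre of its underside.
- teacup: Bystander: patterned white teacup with a handle, 114 x 143 x 62 mm, loose; origin under it.
- bowl: Bystander: patterned white bowl, 108 mm wide, 56 mm tall, left of the stand, loose; origin under it.
- brown_bottle: Bystander: brown bottle, 40 mm wide, 74 mm tall, left of the stand, loose; origin under it.
- colour_dish: Bystander: small white colour dish, 49 mm wide, 20 mm tall, loose; origin under it.
- red_pencil: Bystander: short red pencil lying near the robot, about 120 mm long, 7 mm thick, loose; origin under its middle.
- saucer: Decorated saucer, 131 mm wide, 20 mm tall, lying loose on the wheel with its rim 91 mm above the bench, its middle 110 mm behind the slot: its rim comes to 44 mm from the slot's centre line. Not to be disturbed. Origin under its middle.
There are look-alikes about, which are no part of the job. Of the things shaped like the part that bears pin_grip, the bare steel one is meant.

How it is judged:
By the outcome, as a careful person would: the job done as asked, in the order asked, and still so for the second after the job is handed in, with the robot touching nothing.
It also fails if it takes over 64 s, if anything falls off the work surface, if the arm or the gripper's body presses on something with over 40 N, if the wrist force passes 120 N, or if a joint passes its speed limit or range.

## Working session

There is one attempt and no reset: what is moved stays moved. The work goes in short steps, Python scripts to look and compute and a tool call to move; the robot and the scene stay as the last step left them, time stands still between calls to the robot, and variables do not carry over. Pictures are saved under pics/ and viewed, and the job is handed in when it is done.

Besides the shell and the picture viewer there is one more tool, called in YAML: its name, and indented under it one key for each argument. jog_arm: Moves the arm, as the interface text tells. Its arguments: {"type":"object","properties":{"rows":{"type":"array"},"jaw":{"type":"number"},"force":{"type":"number"}},"required":["rows"]}

```bash
ls; mkdir -p pics; python3 - <<'E'
from cell import bot
import cv2, numpy as np
for n in ("scene","top"):
    c=bot.read_camera(n); cv2.imwrite(f"pics/{n}0.png",c["img"][:,:,::-1]); np.savez(f"/tmp/{n}0.npz",**c)
    print(n,c["intrinsics"],c["k1"],c["R"],c["t"])
o=bot.get_obs(); print(o)
E
```

```text
pics
scene [[435.33608393   0.         321.97383945]
 [  0.         435.33608393 239.39891465]
 [  0.           0.           1.        ]] -0.07497041458521468 [[ 0.7766991  -0.62972094 -0.01378583]
 [-0.32274608 -0.37908983 -0.86725191]
 [ 0.54090061  0.6780431  -0.4976787 ]] [-469.93713232  227.26322659  723.2856084 ]
top [[616.69190358   0.         318.97699614]
 [  0.         616.69190358 238.77601661]
 [  0.           0.           1.        ]] -0.06908546400629165 [[ 0.02293442 -0.99970369  0.00815776]
 [-0.99435962 -0.0236555  -0.10338939]
 [ 0.10355173 -0.00574057 -0.9946075 ]] [ -59.59968045  541.30770166 1364.27962205]
{'time_s': 0.1, 'qpos': array([ 8.93593621e-01,  3.13372472e-01,  1.49834811e+00,  1.35717146e-05,
        1.33100247e+00, -2.23430074e-01]), 'dq': array([-0.0007546 ,  0.00037483, -0.00131691, -0.00069759,  0.0010207 ,
       -0.00054545]), 'joint_torque': array([ 1.97058871e-03, -4.12904155e+01, -2.60142356e+01, -1.86806469e-04,
        3.08704097e-03, -1.42986781e-05]), 'position': array([230.01591262, 471.67897809, 230.80823758]), 'tcp_rot': array([-2.51936756e-04,  2.24946272e-01,  9.74371005e-01, -5.05985188e-04]), 'contact_force': array([-0.23427493,  0.19628098, -0.95076342]), 'moment': array([-0.02104182,  0.01004482,  0.0005088 ]), 'gripper_width': 85.37420656466783}
```

View pics/scene0.png

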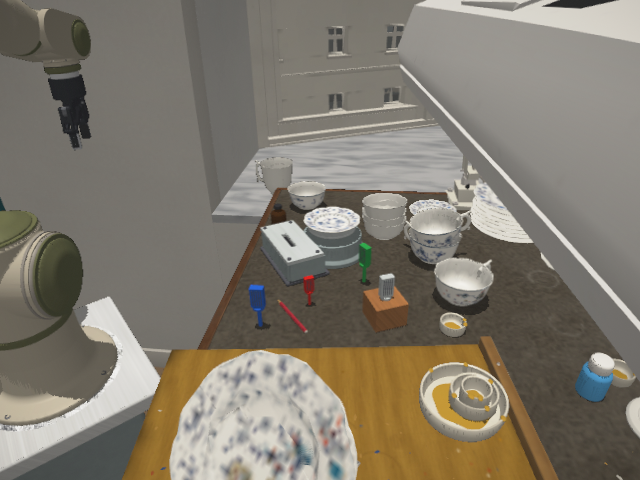

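View pics/top0.png

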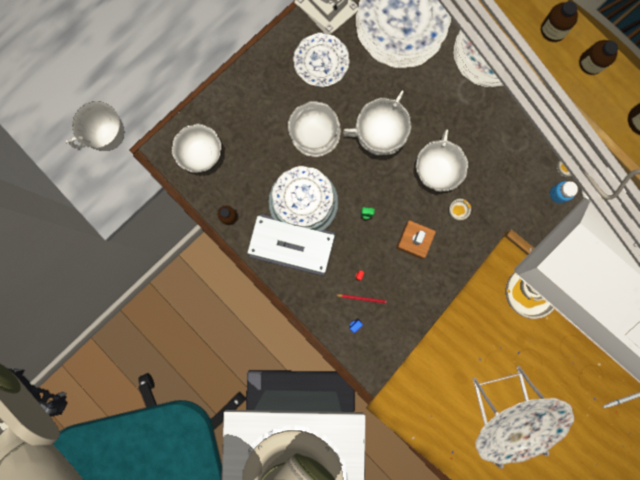

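The top view shows the steel pin in the wooden block at about (418,237), and the stand cover with its slot at (291,245). The blue, red and green pins are look-alikes. Next I'll zoom in and measure.

```bash
cat > h.py <<'E'
import numpy as np, cv2
def ld(n): return dict(np.load(f"/tmp/{n}.npz"))
def ray(c,uv):
    K=c["intrinsics"]; k=float(c["k1"])
    uv=np.atleast_2d(np.asarray(uv,float))
    p=cv2.undistortPoints(uv.reshape(-1,1,2),K,np.array([k,0,0,0,0.]))[:,0]
    d=np.c_[p,np.ones(len(p))]@c["R"]; o=-c["R"].T@c["t"]; return o,d
def onz(c,uv,z):
    o,d=ray(c,uv); return o+d*((z-o[2])/d[:,2])[:,None]
def proj(c,X):
    r=cv2.Rodrigues(c["R"])[0]
    return cv2.projectPoints(np.atleast_2d(np.asarray(X,float)),r,c["t"],c["intrinsics"],np.array([float(c["k1"]),0,0,0,0]))[0][:,0]
def depthpts(c):
    v,u=np.mgrid[:480,:640]; o,d=ray(c,np.c_[u.ravel(),v.ravel()])
    return (o+d*c["range_z"].reshape(-1,1)).reshape(480,640,3)
E
python3 - <<'E'
from h import *
t=ld("top0"); s=ld("scene0")
P=depthpts(t)
for uv in [(418,237),(425,250),(404,232),(270,240),(291,245),(305,195),(360,275),(368,212),(356,326)]: print(uv,P[uv[1],uv[0]].round(1))
P=depthpts(s)
for uv in [(388,285),(388,275),(375,310),(290,245),(363,255)]: print('s',uv,P[uv[1],uv[0]].round(1))
def crop(c,x,y,w,h,f,n):
    i=c["img"][y:y+h,x:x+w,::-1]; cv2.imwrite(n,cv2.resize(i,None,fx=f,fy=f,interpolation=cv2.INTER_CUBIC))
crop(t,240,160,200,120,4,"pics/tc.png"); crop(s,240,200,200,140,4,"pics/sc.png")
E
```

```text
(418, 237) [ 543.9 -259.   100.9]
(425, 250) [ 520.5 -282.8   53.2]
(404, 232) [ 559.9 -236.    50.9]
(270, 240) [534.2  61.3  57.8]
(291, 245) [526.5  15.6  33.5]
(305, 195) [633.8 -13.7  74.4]
(360, 275) [ 460.9 -137.8   71.6]
(368, 212) [ 596.9 -151.5   91.2]
(356, 326) [ 351.3 -129.6   92.6]
s (388, 285) [ 542.5 -270.3   82.3]
s (388, 275) [ 546.8 -264.7   99.6]
s (375, 310) [ 503.  -278.6   50.1]
s (290, 245) [534.7  31.1  34.4]
s (363, 255) [ 590.5 -154.6   72.6]
```

View pics/tc.png

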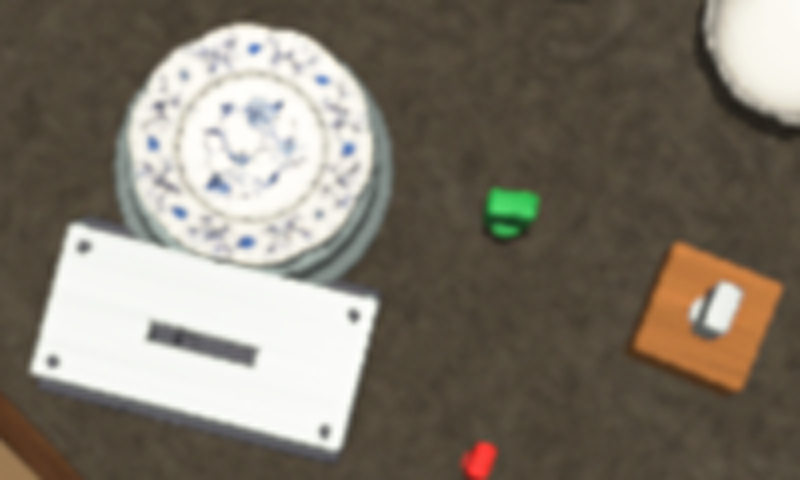

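View pics/sc.png

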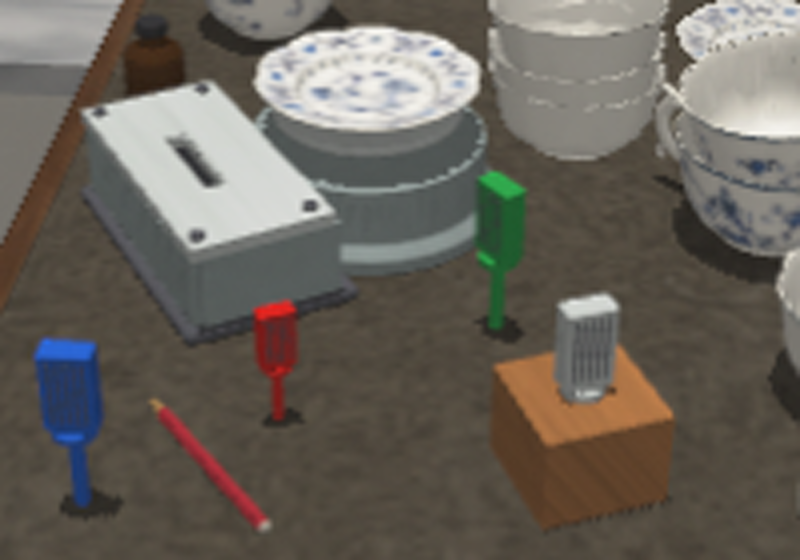

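```bash
python3 - <<'E'
from h import *
t=ld("top0"); s=ld("scene0"); P=depthpts(t)
def rect(name,pts):
    (cx,cy),(w,h),a=cv2.minAreaRect(pts[:,:2].astype(np.float32)); print(name,"c",round(cx,1),round(cy,1),"size",round(w,1),round(h,1),"ang",round(a,2), 'n',len(pts))
g=t["img"].astype(int); mn=g.min(2); sat=g.max(2)-mn
up=cv2.resize(t["img"],None,fx=4,fy=4,interpolation=cv2.INTER_CUBIC).astype(int)
def mask_pts(m,z,x0,y0,x1,y1,big=True):
    M=np.zeros(m.shape,np.uint8); M[y0*4:y1*4,x0*4:x1*4]=m[y0*4:y1*4,x0*4:x1*4]
    cs,_=cv2.findContours(M,cv2.RETR_EXTERNAL,cv2.CHAIN_APPROX_NONE); c=max(cs,key=cv2.contourArea)[:,0]
    return c, onz(t,(c+0.5)/4-0.5,z)
mnu=up.min(2); satu=up.max(2)-mnu
c,p=mask_pts((mnu>190)&(satu<12),60,245,210,336,276); rect("cover",p)
c,p=mask_pts(mnu<170,60,272,236,309,254); rect("slot",p)
c,p=mask_pts((up[...,0]-up[...,2]>50),50,390,215,440,262); rect("block",p)
c,p=mask_pts((mnu>170)&(satu<20),99,408,225,430,250); rect("pintop",p); print((c.min(0)/4,c.max(0)/4))
# slot brightness profile along centre
rr=None
c,p=mask_pts(mnu<170,60,272,236,309,254)
(cx,cy),(w,h),a=cv2.minAreaRect(c.astype(np.float32)); 
box=cv2.boxPoints(((cx,cy),(w,h),a)); e=sorted([(np.linalg.norm(box[i]-box[(i+1)%4]),i) for i in range(4)])[-1][1]
A=(box[e]+box[(e-1)%4])/2;B=(box[(e+1)%4]+box[(e+2)%4])/2
for f in np.linspace(0,1,25):
    q=A+(B-A)*f; v=mnu[int(q[1]),int(q[0])]; qq=(q+.5)/4-.5
    print(round(f,2),qq.round(1),v,onz(t,qq,60)[0,:2].round(1),onz(t,qq,34)[0,:2].round(1))
E
```

```text
cover c 527.2 15.4 size 174.9 85.9 ang 76.97 n 896
slot c 523.1 16.7 size 60.8 11.8 ang 77.12 n 241
block c 545.2 -263.8 size 69.0 70.0 ang 68.81 n 434
pintop c 545.6 -263.9 size 12.5 24.8 ang 66.75 n 113
(array([416.5 , 231.25]), array([424.5, 242.5]))
0.0 [303.4 248.8] 167 [516.3 -13. ] [518.6 -12.5]
0.04 [302.3 248.5] 105 [516.9 -10.5] [519.2 -10. ]
0.08 [301.2 248.2] 98 [517.5  -8. ] [519.7  -7.4]
0.12 [300.1 247.9] 100 [518.   -5.6] [520.3  -4.9]
0.17 [298.9 247.6] 99 [518.6  -3.1] [520.9  -2.4]
0.21 [297.8 247.4] 99 [519.2  -0.6] [5.215e+02 1.000e-01]
0.25 [296.7 247.1] 98 [519.7   1.9] [522.1   2.6]
0.29 [295.6 246.8] 99 [520.3   4.3] [522.6   5.2]
0.33 [294.5 246.5] 99 [520.9   6.8] [523.2   7.7]
0.38 [293.4 246.2] 99 [521.4   9.3] [523.8  10.2]
0.42 [292.3 245.9] 101 [522.   11.7] [524.4  12.7]
0.46 [291.1 245.7] 100 [522.5  14.2] [524.9  15.2]
0.5 [290.  245.4] 96 [523.1  16.7] [525.5  17.7]
0.54 [288.9 245.1] 94 [523.7  19.1] [526.1  20.3]
0.58 [287.8 244.8] 91 [524.2  21.6] [526.7  22.8]
0.62 [286.7 244.5] 93 [524.8  24.1] [527.2  25.3]
0.67 [285.6 244.3] 84 [525.4  26.6] [527.8  27.8]
0.71 [284.5 244. ] 69 [525.9  29. ] [528.4  30.3]
0.75 [283.3 243.7] 81 [526.5  31.5] [529.   32.9]
0.79 [282.2 243.4] 95 [527.1  34. ] [529.5  35.4]
0.83 [281.1 243.1] 99 [527.6  36.5] [530.1  37.9]
0.88 [280.  242.8] 98 [528.2  38.9] [530.7  40.4]
0.92 [278.9 242.6] 91 [528.8  41.4] [531.3  42.9]
0.96 [277.8 242.3] 105 [529.3  43.9] [531.8  45.5]
1.0 [276.7 242. ] 180 [529.9  46.4] [532.4  48. ]
```

```bash
python3 - <<'E'
from h import *
t=ld("top0"); s=ld("scene0")
for n,c in(("top",t),("scene",s)):
    P=depthpts(c); ok=(c["range_z"]>0)
    m=ok&(P[...,2]>110)&(np.abs(P[...,0])<1200)&(np.abs(P[...,1])<1000)
    q=P[m]; H={}
    for x,y,z in q:
        k=(int(x//100)*100,int(y//100)*100); a=H.setdefault(k,[9e9,-9e9,0]); a[0]=min(a[0],z);a[1]=max(a[1],z);a[2]+=1
    print(n); 
    for k in sorted(H):
        if H[k][2]>5: print(k,[int(v) for v in H[k]],end='; ')
    print()
# scene slot check
up=cv2.resize(s["img"],None,fx=4,fy=4,interpolation=cv2.INTER_CUBIC).astype(int); mnu=up.min(2)
x0,y0,x1,y1=280,230,298,249
M=np.zeros(mnu.shape,np.uint8); M[y0*4:y1*4,x0*4:x1*4]=(mnu<140)[y0*4:y1*4,x0*4:x1*4]
cs,_=cv2.findContours(M,cv2.RETR_EXTERNAL,cv2.CHAIN_APPROX_NONE); c=max(cs,key=cv2.contourArea)[:,0]
print(cv2.minAreaRect(onz(s,(c+.5)/4-.5,60)[:,:2].astype(np.float32)), c.min(0)/4,c.max(0)/4)
print("pin proj scene",proj(s,[[545.5,-263.9,99],[545.5,-263.9,77],[545.5,-263.9,50],[523.1,16.7,60],[543.5,-263.9,99],[545.5,-260.9,99]]))
E
```

```text
top
(0, -600) [110, 122, 25]; (0, -500) [110, 137, 327]; (0, -400) [128, 144, 39]; (0, -100) [169, 264, 704]; (0, 0) [111, 247, 376]; (100, -600) [110, 203, 1146]; (100, -500) [114, 230, 1793]; (100, -400) [138, 232, 485]; (100, -100) [171, 239, 145]; (100, 200) [517, 571, 205]; (100, 300) [485, 582, 2670]; (100, 400) [292, 444, 93]; (200, -600) [195, 505, 200]; (200, -500) [110, 243, 490]; (200, -400) [111, 170, 51]; (200, 300) [302, 554, 1886]; (200, 400) [244, 542, 1365]; (200, 500) [243, 300, 52]; (300, -600) [475, 552, 345]; (300, -500) [473, 561, 2829]; (300, 600) [111, 136, 28]; (400, -500) [475, 634, 5174]; (400, -400) [460, 565, 2595]; (400, 500) [110, 346, 1627]; (400, 600) [110, 175, 106]; (500, -500) [492, 704, 4133]; (500, -400) [482, 639, 779]; (500, 400) [110, 433, 1676]; (500, 500) [110, 388, 1447]; (600, -700) [222, 262, 449]; (600, -500) [586, 634, 546]; (600, -400) [585, 634, 3333]; (600, 500) [110, 325, 707]; (600, 600) [110, 211, 163]; (700, -700) [243, 302, 1760]; (700, -600) [216, 263, 586]; (700, -400) [584, 633, 1353]; (700, -300) [583, 634, 2323]; (700, 600)
[... 1457 characters left out ...]
7, 835]; (700, 600) [110, 547, 1177]; (700, 700) [110, 545, 650]; (800, -300) [110, 114, 9]; (800, 700) [110, 545, 906]; (800, 800) [112, 544, 520]; (900, 800) [110, 543, 705]; (900, 900) [110, 542, 547]; (1000, -100) [110, 149, 78]; (1000, 800) [122, 538, 64]; (1000, 900) [110, 541, 2638]; (1100, -100) [110, 137, 26]; (1100, 800) [110, 538, 61]; (1100, 900) [112, 538, 179]; 
((520.960205078125, 16.05530548095703), (61.05088806152344, 12.061583518981934), 76.81246948242188) [282.   234.75] [295.25 246.5 ]
pin proj scene [[387.15775688 275.34637125]
 [386.41304607 285.18764358]
 [385.52053502 296.8908524 ]
 [288.935801   239.42924215]
 [386.39377294 275.75201225]
 [385.95974262 274.63335666]]
```

jog_arm:
  rows:
    - [[13,-31,0,0,0,0],[26,-61,0,0,0,0],[39,-92,0,0,0,0],[52,-123,0,0,0,0],[66,-153,0,0,0,0],[79,-184,0,0,0,0],[92,-215,0,0,0,0],[105,-245,0,0,0,0]]
  jaw: -1

```text
time_s: 0.77
position: [335.3, 225.3, 231.2]
tcp_rot: [-0.0, 0.225, 0.974, -0.0]
contact_force: [1.6, 0.3, -0.2]
gripper_width: 85.7
```

jog_arm:
  rows:
    - [[13,-31,-2,0,0,0.01],[26,-61,-4,0,0,0.02],[39,-92,-6,0,0,0.03],[52,-123,-10,0,0,0.04],[66,-153,-15,0,0,0.05],[79,-184,-20,0,0,0.06],[92,-215,-25,0,0,0.066],[105,-245,-30,0,0,0.066]]

```text
time_s: 1.43
position: [440.4, -19.9, 200.9]
tcp_rot: [-0.0, 0.193, 0.981, 0.0]
contact_force: [0.6, 0.6, 0.5]
gripper_width: 85.6
```

jog_arm:
  rows:
    - [[13,-31,0,0,0,0],[26,-61,0,0,0,0],[39,-92,0,0,0,0],[52,-123,0,0,0,0],[66,-153,-5,0,0,0],[79,-184,-10,0,0,0],[92,-215,-15,0,0,0],[105,-245,-20,0,0,0]]

```text
time_s: 2.1
position: [545.4, -264.8, 180.6]
tcp_rot: [-0.0, 0.193, 0.981, 0.0]
contact_force: [-0.1, 0.3, 0.3]
gripper_width: 85.4
```

jog_arm:
  rows:
    - [[0,1,-25,0,0,0],[0,1,-55,0,0,0],[0,1,-80,0,0,0],[0,1,-100,0,0,0],[0,1,-112,0,0,0],[0,1,-119,0,0,0],[0,1,-119,0,0,0]]

```text
time_s: 2.68
position: [544.8, -261.9, 61.3]
tcp_rot: [-0.001, 0.193, 0.981, 0.0]
contact_force: [0.4, 0.6, 0.3]
gripper_width: 85.2
```

jog_arm:
  rows:
    - [[0,0,0,0,0,0],[0,0,0,0,0,0],[0,0,0,0,0,0],[0,0,0,0,0,0],[0,0,0,0,0,0],[0,0,0,0,0,0],[0,0,0,0,0,0],[0,0,0,0,0,0]]
  jaw: 1
  force: 60

```text
time_s: 3.35
position: [545.1, -262.9, 62.7]
tcp_rot: [0.0, 0.193, 0.981, -0.001]
contact_force: [-2.9, -4.0, 3.0]
gripper_width: 13.4
```

jog_arm:
  rows:
    - [[0,0,3,0,0,0],[0,0,8,0,0,0],[0,0,16,0,0,0],[0,0,28,0,0,0],[0,0,42,0,0,0],[0,0,60,0,0,0],[0,0,75,0,0,0],[0,0,85,0,0,0]]

```text
time_s: 4.02
position: [545.6, -261.9, 148.7]
tcp_rot: [0.001, 0.193, 0.981, 0.0]
contact_force: [0.2, 0.4, -0.0]
gripper_width: 13.0
```

```bash
python3 - <<'E'
from cell import bot
import cv2, numpy as np
from h import *
for n in ("scene","top"):
    c=bot.read_camera(n); np.savez(f"/tmp/{n}1.npz",**c)
    o=bot.get_obs()
    u,v=proj(c,[[545.5,-263.8,120]])[0].astype(int); i=c["img"][v-60:v+60,u-75:u+75,::-1]
    cv2.imwrite(f"pics/{n}1.png",cv2.resize(i,None,fx=5,fy=5,interpolation=cv2.INTER_CUBIC))
print(o["position"],o["tcp_rot"],o["contact_force"],o["gripper_width"])
p=o["position"]; print(proj(ld("scene1"),[p+[0,0,22],p+[0,0,-50]]), u,v)
E
```

```text
[ 545.76571753 -262.18698189  148.67190677] [ 1.25035172e-03  1.92628561e-01  9.81270899e-01 -3.12527352e-04] [ 0.53960807 -0.207751   -0.44828705] 13.414660641843208
[[389.0801168  240.83427596]
 [386.56321029 275.03384313]] 421 235
```

View pics/scene1.png

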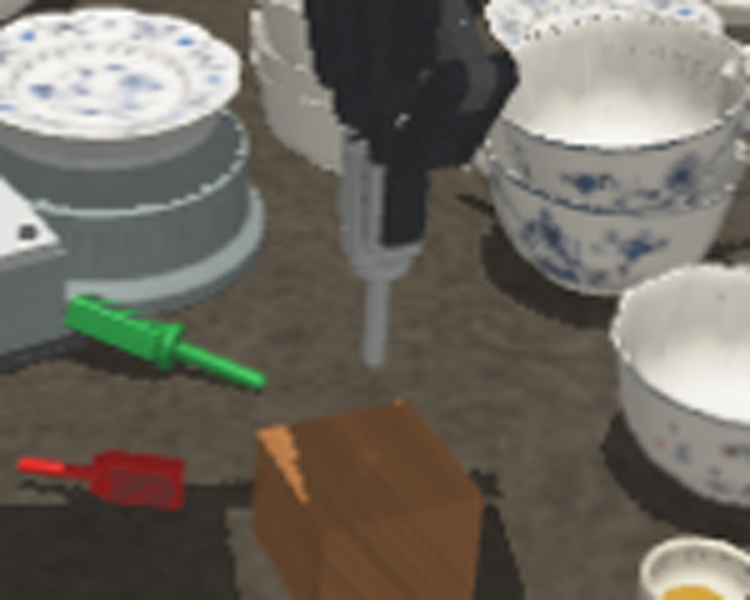

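```bash
python3 - <<'E'
from h import *
for n in("scene","top"):
    c=ld(n+"1"); cv2.imwrite(f"pics/{n}1f.png",c["img"][:,:,::-1])
s=ld("scene1"); u,v=proj(s,[[545.5,-263.8,120]])[0].astype(int); print(u-75,v-60)
tip=np.array([u-75+373/5,v-60+364/5]); print("tip px",tip)
o,d=ray(s,tip); 
# depth-based
P=depthpts(s)
for dy in range(0,22,3):
    y=int(round(tip[1]))-1-dy; 
    for x in range(int(tip[0])-3,int(tip[0])+4):
        if abs(P[y,x,1]+262)<25: print(y,x,P[y,x].round(1),end=' ')
    print()
E
```

```text
312 205
tip px [386.6 277.8]
277 385 [ 542.  -262.1   96. ] 277 386 [ 543.1 -263.6   96.3] 277 387 [ 543.9 -265.2   96.7] 
274 384 [ 540.3 -260.7  102.6] 274 385 [ 539.2 -264.   104.8] 274 386 [ 542.2 -263.8  103.4] 274 387 [ 544.1 -264.5  102.9] 274 388 [ 546.6 -264.7  101.9] 
271 384 [ 541.6 -259.1  107.8] 271 385 [ 540.1 -262.7  110.3] 271 386 [ 540.  -265.2  111.6] 271 387 [ 543.  -264.9  110.1] 271 388 [ 545.1 -265.5  109.5] 
268 385 [ 540.2 -262.2  116.4] 268 386 [ 542.2 -262.7  115.8] 268 387 [ 541.6 -265.7  117.6] 268 388 [ 545.3 -264.7  115.5] 
265 385 [ 540.8 -261.1  122.1] 265 386 [ 540.2 -264.   123.8] 265 387 [ 542.3 -264.5  123.1] 265 388 [ 544.9 -264.6  122.1] 
262 385 [ 542.1 -259.4  127.1] 262 386 [ 539.7 -263.9  130.3] 262 387 [ 543.3 -263.1  128.4] 262 388 [ 542.6 -266.1  130.2] 262 389 [ 546.4 -265.1  128. ] 
259 383 [ 534.6 -261.   137.3] 259 384 [ 534.1 -263.7  138.8] 259 385 [ 534.7 -265.6  139.5] 259 386 [ 537.  -265.8  138.6] 259 387 [ 535.1 -269.8  141.4] 259 388 [ 537.9 -269.7  140.2] 259 389 [ 539.7 -270.4  139.7] 
256 383 [ 531.5 -263.3  145.9] 256 384 [ 533.2 -264.1  145.6] 256 385 [ 535.4 -264.5  144.9] 256 386 [ 536.7 -265.6  144.8] 256 387 [ 534.8 -269.6  147.6] 256 388 [ 541.2 -266.3  143.4] 256 389 [ 542.2 -267.7  143.6]
```

View pics/scene1f.png

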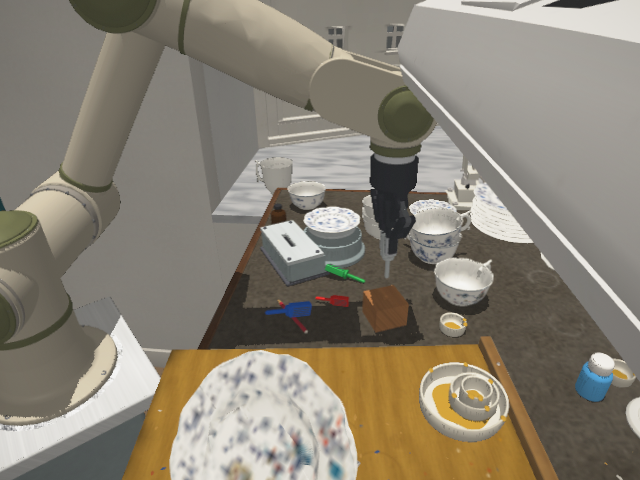

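View pics/top1f.png

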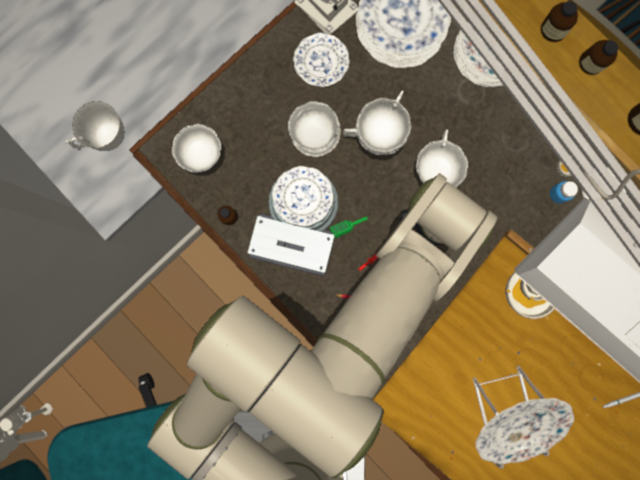

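jog_arm:
  rows:
    - [[-1,15,8,0,0,0.01],[-3,45,12,0,0,0.02],[-6,80,15,0,0,0.04],[-9,116,15,0,0,0.07],[-12,152,15,0,0,0.1],[-15,188,15,0,0,0.12],[-18,223,15,0,0,0.14],[-20,255,15,0,0,0.162]]

```text
time_s: 4.78
position: [523.8, -4.2, 161.6]
tcp_rot: [-0.001, 0.112, 0.994, 0.0]
contact_force: [-0.0, -0.7, -0.3]
gripper_width: 13.3
```

jog_arm:
  rows:
    - [[-1,18,0,0,0,0],[-2,27,-5,0,0,0],[-2,30,-15,0,0,0],[-2,30,-22,0,0,0],[-2,30,-27,0,0,0],[-2,30,-30,0,0,0],[-2,30,-30,0,0,0]]

```text
time_s: 5.37
position: [522.9, 22.0, 131.3]
tcp_rot: [-0.001, 0.113, 0.994, 0.0]
contact_force: [-0.3, 0.9, -0.8]
gripper_width: 13.6
```

```bash
python3 - <<'E'
from cell import bot
import cv2, numpy as np
from h import *
for n in ("scene","top"):
    c=bot.read_camera(n); np.savez(f"/tmp/{n}2.npz",**c)
    o=bot.get_obs()
    u,v=proj(c,[[523,17,90]])[0].astype(int); i=c["img"][v-40:v+60,u-65:u+65,::-1]
    cv2.imwrite(f"pics/{n}2.png",cv2.resize(i,None,fx=6,fy=6,interpolation=cv2.INTER_CUBIC))
    p=o["position"]; print(n,u-65,v-40,"tip crop",(proj(c,[p+[0.5,0,-54.7],[522,16.4,60],[523.6,23.2,60]])-[u-65,v-40])*6)
print(o["position"],o["tcp_rot"],o["contact_force"],o["moment"],o["gripper_width"])
E
```

```text
scene 223 187 tip crop [[386.17310516 269.14696954]
 [393.69563405 315.81568714]
 [386.81015819 307.66739286]]
top 224 204 tip crop [[379.16366948 241.46414048]
 [396.85107745 251.3023009 ]
 [378.46308162 246.52707498]]
[523.32110458  22.19047692 132.28787879] [ 3.11985675e-05  1.13193397e-01  9.93572974e-01 -1.34345166e-05] [ 0.27469447 -0.08469499 -0.24842794] [ 1.13276886e-02 -8.29907192e-03  4.29235277e-05] 13.30326788535056
```

View pics/scene2.png

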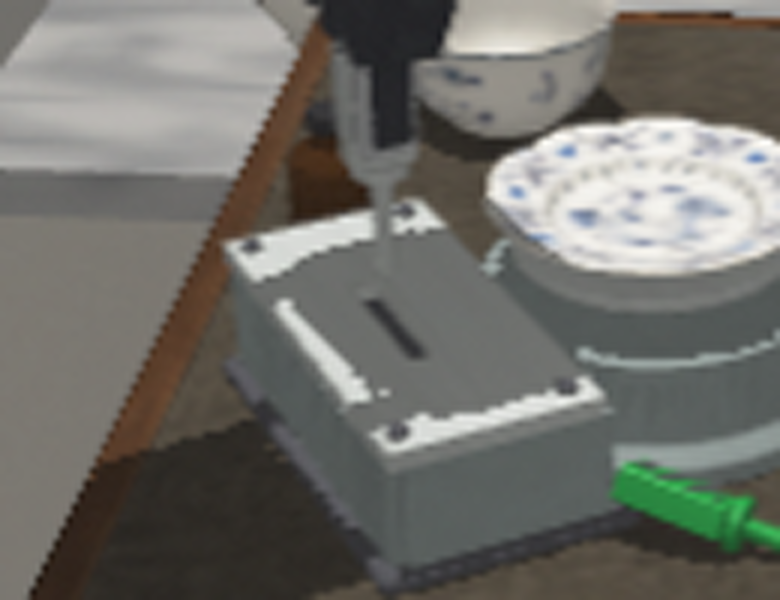

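View pics/top2.png

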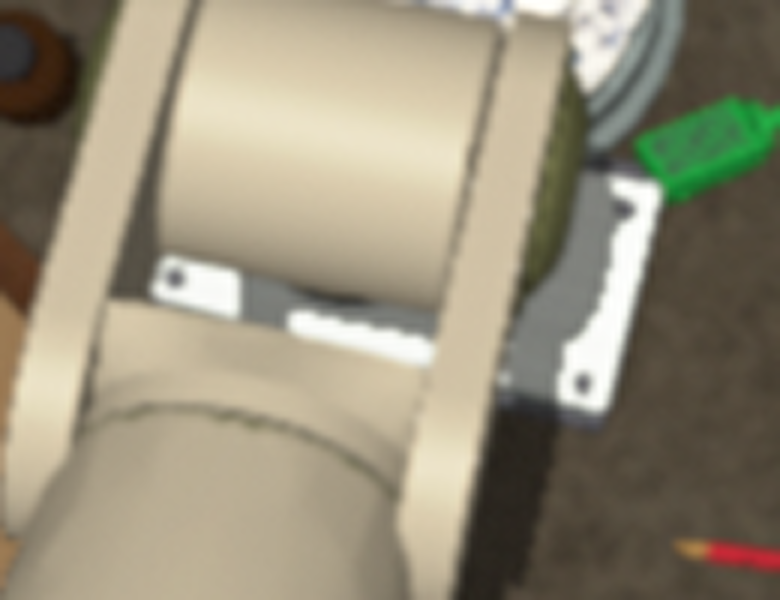

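jog_arm:
  rows:
    - [[0,0,-6,0,0,0],[0,0,-11,0,0,0],[0,0,-14,0,0,0],[0,0,-16,0,0,0],[0,0,-18,0,0,0],[0,0,-19,0,0,0],[0,0,-20,0,0,0],[0,0,-20,0,0,0]]

```text
time_s: 6.13
position: [523.2, 22.9, 112.2]
tcp_rot: [-0.0, 0.113, 0.994, 0.0]
contact_force: [0.1, 0.2, -0.1]
gripper_width: 13.3
```

jog_arm:
  rows:
    - [[0,0,-2,0,0,0],[0,0,-4,0,0,0],[0,0,-6,0,0,0],[0,0,-8,0,0,0],[0,0,-9,0,0,0],[0,0,-10,0,0,0]]

```text
time_s: 6.63
position: [523.1, 22.9, 102.1]
tcp_rot: [-0.0, 0.113, 0.994, -0.0]
contact_force: [-0.3, -0.3, -0.5]
gripper_width: 13.4
```

jog_arm:
  rows:
    - [[0,0,-3,0,0,0],[0,0,-6,0,0,0],[0,0,-9,0,0,0],[0,0,-11,0,0,0],[0,0,-13,0,0,0],[0,0,-14,0,0,0],[0,0,-15,0,0,0],[0,0,-15,0,0,0]]

```text
time_s: 7.3
position: [523.3, 22.8, 88.1]
tcp_rot: [0.0, 0.113, 0.994, -0.0]
contact_force: [-2.8, 0.5, 6.9]
gripper_width: 13.5
```

jog_arm:
  rows:
    - [[-0.3,0.5,0,0,0,0],[-0.2,1.0,0,0,0,0],[-0.1,1.5,0,0,0,0],[0,2,0,0,0,0],[0.1,2.5,0,0,0,0],[0.2,3,0,0,0,0],[0.2,3,0,0,0,0]]

```text
time_s: 7.88
position: [523.3, 26.1, 87.1]
tcp_rot: [-0.0, 0.113, 0.994, 0.0]
contact_force: [-0.0, 1.0, 0.1]
gripper_width: 13.1
```

jog_arm:
  rows:
    - [[0,0,-0.5,0,0,0],[0,0,-1,0,0,0],[0,0,-1.5,0,0,0],[0,0,-2,0,0,0],[0,0,-2,0,0,0]]

```text
time_s: 8.3
position: [523.5, 26.2, 85.2]
tcp_rot: [0.0, 0.113, 0.994, 0.0]
contact_force: [1.5, 2.4, -0.5]
gripper_width: 13.2
```

jog_arm:
  rows:
    - [[0.1,0.5,-0.5,0,0,0],[0.3,1,-1,0,0,0],[0.3,1,-2,0,0,0],[0.3,1,-3,0,0,0],[0.3,1,-3.5,0,0,0],[0.3,1,-3.5,0,0,0]]

```text
time_s: 8.8
position: [523.6, 26.9, 81.6]
tcp_rot: [-0.0, 0.113, 0.994, 0.0]
contact_force: [0.6, 2.2, -0.4]
gripper_width: 13.6
```

jog_arm:
  rows:
    - [[0.1,0.4,-1,0,0,0],[0.2,0.8,-2.5,0,0,0],[0.2,0.8,-4,0,0,0],[0.2,0.8,-5.5,0,0,0],[0.2,0.8,-6.5,0,0,0],[0.2,0.8,-7.5,0,0,0],[0.2,0.8,-7.5,0,0,0]]

```text
time_s: 9.38
position: [523.7, 27.6, 74.0]
tcp_rot: [-0.0, 0.113, 0.994, -0.0]
contact_force: [-0.1, -0.4, -0.0]
gripper_width: 13.2
```

jog_arm:
  rows:
    - [[0,0,-0.5,0,0,0],[0,0,-1,0,0,0],[0,0,-1.5,0,0,0],[0,0,-2,0,0,0],[0,0,-2,0,0,0]]

```text
time_s: 9.8
position: [523.9, 27.7, 72.6]
tcp_rot: [0.0, 0.113, 0.994, -0.0]
contact_force: [-1.1, 0.3, 3.2]
gripper_width: 13.1
```

jog_arm:
  rows:
    - [[0,0,-0.5,0,0,0],[0,0,-1,0,0,0],[0,0,-1,0,0,0],[0,0,-1,0,0,0]]

```text
time_s: 10.13
position: [524.0, 27.6, 72.5]
tcp_rot: [0.0, 0.113, 0.994, -0.0]
contact_force: [-5.5, 1.0, 14.0]
gripper_width: 13.3
```

```bash
python3 - <<'E'
from cell import bot
import cv2, numpy as np
from h import *
c=bot.read_camera("scene"); o=bot.get_obs()
u,v=proj(c,[[523,17,70]])[0].astype(int); i=c["img"][v-50:v+50,u-65:u+65,::-1]
cv2.imwrite("pics/s3.png",cv2.resize(i,None,fx=6,fy=6,interpolation=cv2.INTER_CUBIC))
print(o["position"],o["contact_force"],o["moment"])
E
```

```text
[523.97793401  27.64805686  72.53078878] [-5.66977348 -0.29927991 13.78751803] [0.06784594 1.04832142 0.02309778]
```

View pics/s3.png

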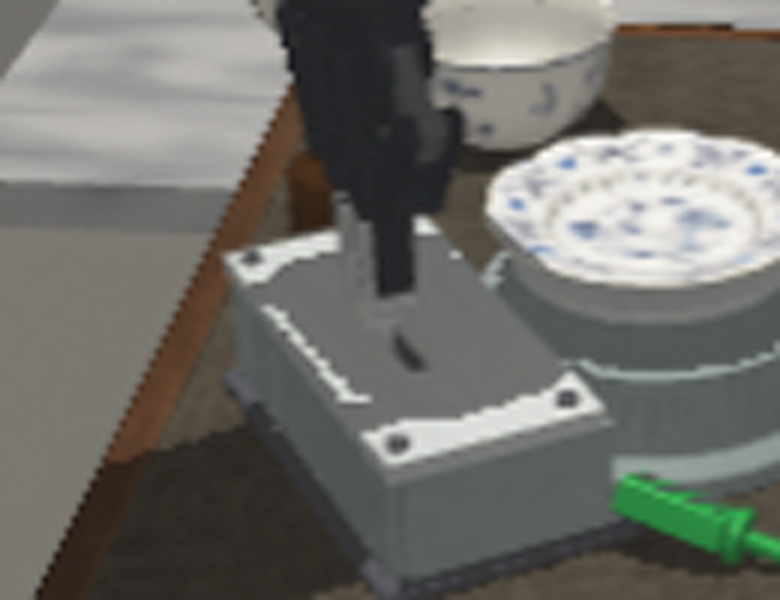

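The picture shows the collar lying on the cover around crop (385,310), with the pin standing upright. The rest of the slot is clear. I'll take the pressure off and release it.

jog_arm:
  rows:
    - [[-0.5,0,1,0,0,0],[-0.7,0,1.5,0,0,0],[-0.7,0,1.5,0,0,0]]

```text
time_s: 10.43
position: [523.1, 27.7, 72.7]
tcp_rot: [-0.0, 0.113, 0.994, -0.0]
contact_force: [-0.4, 0.0, -0.9]
gripper_width: 13.4
```

jog_arm:
  rows:
    - [[0,0,0,0,0,0],[0,0,0,0,0,0],[0,0,0,0,0,0],[0,0,0,0,0,0],[0,0,0,0,0,0],[0,0,0,0,0,0]]
  jaw: -0.2

```text
time_s: 10.93
position: [523.2, 27.7, 72.8]
tcp_rot: [0.0, 0.113, 0.994, -0.0]
contact_force: [0.2, 0.7, -0.0]
gripper_width: 51.2
```

jog_arm:
  rows:
    - [[0,0,5,0,0,0],[0,0,15,0,0,0],[0,0,30,0,0,0],[0,0,50,0,0,0],[0,0,75,0,0,0],[0,0,100,0,0,0],[0,0,120,0,0,0],[0,0,130,0,0,0]]

```text
time_s: 11.6
position: [523.9, 27.6, 206.4]
tcp_rot: [0.002, 0.113, 0.994, -0.0]
contact_force: [1.6, 0.4, -0.1]
gripper_width: 51.0
```

jog_arm:
  rows:
    - [[-20,0,0,0,0,0],[-50,0,0,0,0,0],[-80,0,0,0,0,0],[-110,0,0,0,0,0],[-140,0,0,0,0,0],[-160,0,0,0,0,0],[-170,0,0,0,0,0],[-170,0,0,0,0,0]]

```text
time_s: 12.27
position: [352.2, 27.8, 203.1]
tcp_rot: [0.0, 0.113, 0.994, -0.0]
contact_force: [0.7, -0.1, 0.1]
gripper_width: 51.4
```

```bash
python3 - <<'E'
from cell import bot
import cv2, numpy as np
from h import *
for n in ("scene","top"):
    c=bot.read_camera(n); np.savez(f"/tmp/{n}4.npz",**c)
    cv2.imwrite(f"pics/{n}4f.png",c["img"][:,:,::-1])
    u,v=proj(c,[[523,17,70]])[0].astype(int); i=c["img"][v-50:v+50,u-65:u+65,::-1]
    cv2.imwrite(f"pics/{n}4.png",cv2.resize(i,None,fx=6,fy=6,interpolation=cv2.INTER_CUBIC))
    P=depthpts(c); q=P[(abs(P[...,0]-524)<18)&(abs(P[...,1]-27)<12)&(P[...,2]<130)]; print(n,np.percentile(q[:,2],[50,90,97,100]))
print(bot.get_obs()["position"],bot.get_obs()["time_s"])
E
```

```text
scene [ 81.62329901 107.55032272 109.49120851 110.79317306]
top [ 82.96082207 110.54200633 112.47317534 115.651109  ]
[354.01914155  27.4736464  203.15336491] 12.3667
```

View pics/scene4.png

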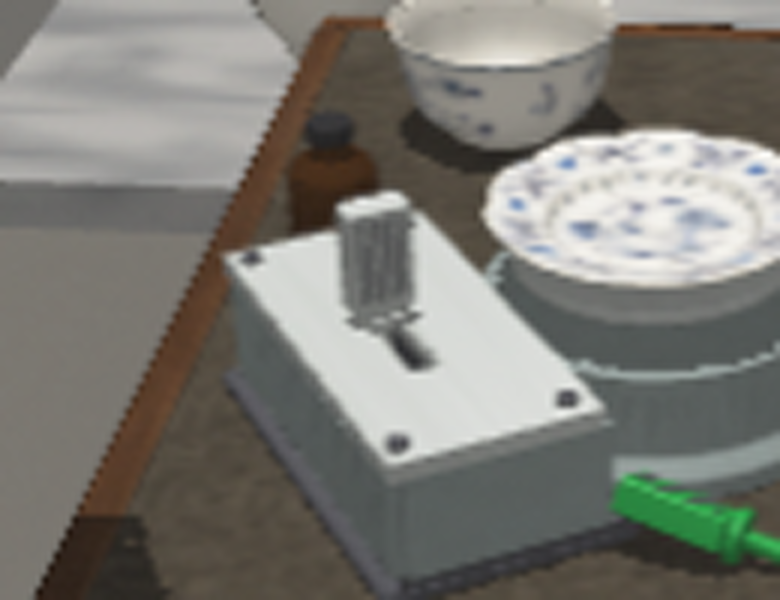

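View pics/top4f.png

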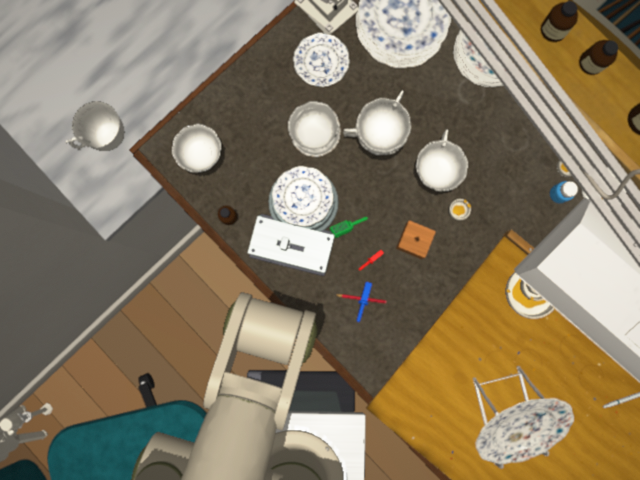

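The pin stands upright at scene crop (378,250) with its collar flat on the cover, and its top is at about 109 mm, as expected. In the top view, the saucer (303,197), bottle (228,215), bowl, cups and dish are unmoved. The pencil (362,298) is in place too, though the blue look-alike now lies across it.

```bash
python3 -c "
from cell import bot
print(bot.finish_job(), bot.get_obs()['time_s'])"
```

```text
the job is handed in; nothing more can be done
the job is handed in; nothing more can be done
```

The wheel is locked and the job is handed in. The steel pin is fully home in the index plate, its collar lies flat on the cover, and the gripper is clear of it. The whole job took about 12.4 s of the 64 s allowed.

- **What I did:** I drew the pin from its block, lowered it through the slot and touched the plate with about 7 N. I then slid it along the slot until it dropped. It began to drop about 10 mm from the slot's centre, and I finished lowering it at about 11 mm. The dark spot in the first top picture had suggested about 14 mm, so the feeling corrected that.
- **Forces:** The highest reading shown was about 14 N down and 6 N sideways, when I pressed to check the collar was seated.
- **Last checks:** The collar met the cover at the height I expected. After release the pin stood upright with its top about 109–112 mm above the bench, against 109 mm expected. By eye, the saucer, crockery, bottle and pencil were where they started.
- **Disagreements:** The two cameras placed the slot about 2 mm apart, so I aimed between them, and the pin went in without touching the cover.
- **Toppled look-alikes:** The red, green and blue pins had been standing on their tips and fell over during the first seconds. The arm was not near them that I could see, so they probably fell by themselves. The blue one now lies across the pencil, and I left them as they lay.

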